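# White-reference a reflectance head, then hold it over a wet coated panel

### The arm

A 6-joint arm with a two-finger parallel gripper is mounted at the origin on a cart in front of the work surface, level with it; the furniture and walls round the work are solid. World frame = base frame: x ahead of the robot, y to its left, z up, the work surface at z = 0. Lengths are in m, angles in degrees, forces in N, time in s.
With the tool pointing down it reaches from about 0.325 to 0.85 m from the base axis. Payload 15.5 kg.
Tool frame: the origin (TCP) lies midway between the tips of the shut fingers; the grasp point (between the pads) lies 19 mm behind it; z points along the fingers, y is the line along which they close (so a half turn about z gives the same grasp; the last joint's range is limited). The gripper opens to 91 mm and grips with 3 to 60 N. Pads are 32 mm wide; open, the fingers measure 118 mm over their backs; the gripper's body (76 mm by 178 mm) begins 60 mm behind the grasp point.
Start: joints at [-75.029, 28.281, 77.091, -0, 74.628, -5.472], TCP at [0.218, -0.586, 0.214] pointing down, gripper open.
Joint ranges: [-166.48, 166.48], [-47.26, 123.95], [12.59, 153.08], [-70.14, 250.14], [6.76, 159.57], [-176.63, 176.63]. Speed limits (degrees/s): [108.29, 108.29, 147.25, 172.46, 172.46, 172.46].

### API

Orientations are given as a 3x3 rotation matrix whose columns are the frame's x, y, z axes.
In Python, from bench import ctrl gives the robot as it stands. The module is installed in compiled form; this text tells all that it offers. Calls block until the motion is done:
- ctrl.goto(position, orientation): joint-space move of the TCP to a pose.
- ctrl.move_l(position, vel=0.15, ori=None, contact_N=None): straight line of the TCP; ori=None keeps the orientation; vel is the mean speed in m/s. With contact_N (N) it stops when the force on the tool has changed by that much, and returns True; else False.
- ctrl.movej(angles): joint-space move.
- ctrl.command_gripper(opening): opening from 0.0 (shut) to 1.0 (fully open); the grip force is fixed at half the most; returns when the fingers have stopped.
- ctrl.sleep(seconds).
- ctrl.ik(position, orientation): joint angles nearest the present ones, or None.
- ctrl.read_camera(name): name is "scene" or "top" or "wrist"; returns the picture (400x640x3 uint8, blue, green, red); there is no depth.
- ctrl.camera_params(name): a dict with "fx", "fy", "cx", "cy" (pixels), "pose" (4x4, takes a point from camera to world coordinates); the wrist camera has in their place "T_tool_cam" (4x4, takes a point from camera to tool coordinates, whose origin is the TCP and whose axes are the flange's). Camera axes: x right, y up, looking along -z (the intrinsics and any distortion apply to the point x, -y, -z); pixel columns grow to the right and rows downward; lengths in m; the calibration is good to about 2 mm. The wrist camera is an equidistant fisheye: a pixel r from the principal point sees the ray r / f radians off the axis. A picture is of the moment at which its call begins: read the wrist's pose just before it. camera_params takes no time and is no camera call.
A pose or a line that the arm cannot do raises ctrl.MotionError and nothing moves.
- ctrl.sign_off(): hands the job in; it is judged then, once.
Readings, each from a call of its own:
- ctrl.current_t(): time.
- ctrl.current_q(): joint angles.
- ctrl.current_dq(): joint speeds.
- ctrl.current_effort(): joint torques, N m.
- ctrl.current_tool_pos(): TCP position.
- ctrl.current_eef_rot(): TCP orientation.
- ctrl.current_contact_force(): force on the tool from outside, world axes, zero at the start.
- ctrl.current_wrist_torque(): the same for the moment, N m.
- ctrl.current_grip_width(): opening from 0.0 (shut) to 1.0 (fully open).
- ctrl.current_grasp_force(): force on a finger pad.
Only numpy, scipy, OpenCV 4.12 (cv2) and the standard library are available. Lean on these libraries where they do the work, as an engineer would, in place of code of your own. Each camera call takes 0.05 s, during which the arm holds its last target. There are 200 camera calls.

### The job

Take the hand-held reflectance head out of its dock and take its white reference: lower it into the recess of the black-framed reference base, onto the white tile, press gently until its sprung shroud is pushed in by at least half of its travel, and keep it there for about a second. Then carry it over the test-tube rack and stop with the shroud about 10 mm above the middle of the blue film on the blue-coated panel, upright, its long side along the panel's long side, and finish there still holding it, because the reading is taken in that pose. The coatings are wet: never touch either panel, and leave the test tubes and everything else where they stand.

Things in the scene. Friction and masses are not known exactly. Their poses are not given: they have to be found in the camera images.
- probe: the reflectance head, 0.2 to 0.32 kg: upright white box-shaped instrument, 133 mm high, with black rubber grips. Origin: on its axis, at the shroud's lower edge when the shroud is out. z up, y along its long side, x along its thin side (a half turn serves as well). Up to 34 mm: shroud, 44 (y) x 22 (x) mm; to 52: nose 50 x 26; to 58: shoulder flange 68 x 44; above: barrel 54 x 28
- probe_grip (a point): middle of the grip zone, on the head's axis 100 mm above its origin; axes as probe. Grip the 28 mm thick barrel here (+-10 mm) with the fingers closing along its x; the head's top is 33 mm higher
- shroud (a joint): how far the black sprung shroud at the head's foot is pushed up into the head, m: 0 = out (free), 0.010 = fully in. Spring: 3 N to start it, 5 N at 5 mm, 7 N at 10 mm, then a hard stop
- shroud_foot (a point): centre of the lower edge of the shroud (moves with it; coincides with the origin of probe while the shroud is out)
- dock: grey dock, fixed: block 98 mm (its y) x 69 mm (its x), 60 mm high, on a black foot 106 x 84 mm; straight socket 59 x 35 mm in its top. The head hangs in it on its shoulder, its long side along the dock's y, its origin 8 mm above the worktop, and is drawn straight up 55 mm to come free. Origin: centre of the underside
- tile: white reference: fixed metal base 90 mm along its y x 66 mm along its x with a black frame on it, 14 mm high in all; in the frame's middle a recess 52 mm along y x 30 mm along x, 6 mm deep, whose floor is the white tile. Origin: centre of the underside
- tile_face (a point): centre of the white tile's upper face (floor of the recess), 8 mm above the worktop; axes as tile
- panel_blue: the panel to read: loose steel panel 75 mm along its y x 50 mm along its x, 3 mm thick, with a blue film 54 mm along y x 42 mm along x, lying on a hardwood riser. Its top face is 47 mm above the worktop. Origin: centre of the underside; z up
- blue_film (a point): centre of the blue film, on the panel's top face, 6 mm from the panel's centre towards its -y end; axes as panel_blue
- panel_yellow: the other panel, same size, yellow film, on its own riser: not to be touched. The two panels may stand in each other's place
- riser_blue: hardwood block 68 x 62 x 44 mm under the blue panel, loose. Origin: centre of the underside
- riser_yellow: the same kind of hardwood block under the yellow panel, loose
- rack: fixed white test-tube rack, 176 mm along its x x 62 mm along its y, 70 mm high, between the head's side and the panels' side; with the tubes in it, it reaches 142 mm above the worktop. Origin: centre of the underside
- tube_a: glass test tube, 18 mm dia x 118 mm, standing loose in the rack. Origin: its bottom
- tube_b: stoppered test tube, 18 mm dia x 136 mm, standing loose in the rack. Origin: its bottom
- tube_c: glass test tube, 18 mm dia x 118 mm, standing loose in the rack. Origin: its bottom
- stool_front (a point): point on the worktop below the front edge of the seat of a heavy wooden stool (fixed, books on it) behind the work area: the seat spans 135 mm to either side in y and reaches 330 mm back, its underside is 0.52 m above the worktop, its front legs stand 110 mm to either side, 30 mm behind the edge. Tall wrists must stay in front of it; the cupboard's side wall is 0.38 m left of the robot's axis

How it is judged (in metres and radians):
On the way:
1. the shroud stands in the recess on the white tile and is pushed in by at least 4.5 mm, for 0.5 s (value of joint shroud above 0.0045 m and z of shroud_foot in the frame of tile_face below 0.0025 m and horizontal distance between shroud_foot and tile_face below 0.008 m and contact force between probe and tile above 2 N), for 0.5 s.
At the end, for the whole second after the job is handed in: gripper still holding the head at rest; shroud out, its foot 5 to 16 mm above the blue film and within 7 mm of its centre, head upright within 0.08 rad, long side within 0.12 rad of the panel's; head not touching the panel, which has not moved (z of shroud_foot in the frame of blue_film between 0.005 and 0.016 m and horizontal distance between shroud_foot and blue_film below 0.007 m and angle between the y axis of probe and the y axis of panel_blue, either way round below 0.12 rad and angle between probe's own z axis and vertical below 0.08 rad and value of joint shroud below 0.001 m and contact force between the fingers and probe above 3 N and contact force between probe and panel_blue below 0.05 N and linear speed of probe below 0.01 m/s and height (world z) of blue_film above 0.045 m and distance of panel_blue from where it was at the start of the episode below 0.006 m); the arm keeps its last pose, push and grip.
It fails at once if a wet panel was touched (contact force between any of probe, the arm, the fingers and panel_blue above 0.1 N or contact force between any of probe, the arm, the fingers and panel_yellow above 0.1 N).
It fails at once if the head was rammed onto the white tile or its base (over 30 N) (contact force between probe and tile above 30 N).
It fails at once if a test tube, a riser or another bystander was disturbed (distance of any of tube_a, tube_b, tube_c from where it was at the start of the episode above 0.015 m or distance of any of riser_blue, riser_yellow, panel_yellow from where it was at the start of the episode above 0.01 m or angle between any of tube_a, tube_b, tube_c's own z axis and vertical above 0.4 rad).
It also fails if it takes over 58 s, if anything falls off the work surface, if the arm or the gripper's body presses on something with over 40 N, if the wrist force passes 120 N, or if a joint passes its speed limit or range.

## Working session

There is one attempt and no reset: what is moved stays moved. The work goes in short steps, each a Python script; the robot and the scene stay as the last script left them, time stands still between calls to the robot, and variables do not carry over. Pictures are saved under pics/ and viewed, at most 10 in all, crops included, and the job is handed in when it is done.

```bash
mkdir -p pics; python3 - <<'E'
from bench import ctrl
import cv2,numpy as np
np.set_printoptions(precision=4,suppress=True)
for n in("scene","top"):
    cv2.imwrite(f"pics/{n}0.png",ctrl.read_camera(n)); print(n,ctrl.camera_params(n))
print(ctrl.camera_params("wrist"));print(ctrl.current_eef_rot(),ctrl.current_t())
E
```

```text
scene {'fx': 379.7787343886292, 'fy': 379.7787343886292, 'cx': 319.938555676966, 'cy': 199.73129536187332, 'pose': array([[-0.7514,  0.3984, -0.526 ,  0.0651],
       [-0.6597, -0.4368,  0.6116,  0.5905],
       [ 0.0138,  0.8065,  0.591 ,  0.6008],
       [ 0.    ,  0.    ,  0.    ,  1.    ]])}
top {'fx': 490.5616989229609, 'fy': 490.5616989229609, 'cx': 320.74142110304183, 'cy': 203.5300180961498, 'pose': array([[ 0.0238,  0.9842, -0.1756,  0.3355],
       [-0.9996,  0.0211, -0.0173,  0.0429],
       [-0.0133,  0.176 ,  0.9843,  1.056 ],
       [ 0.    ,  0.    ,  0.    ,  1.    ]])}
{'fx': 309.70691628693146, 'fy': 309.70691628693146, 'cx': 315.01672116400516, 'cy': 199.5384123814261, 'T_tool_cam': array([[-0.0005,  0.9558,  0.2939,  0.0832],
       [ 1.    ,  0.0007, -0.0005, -0.0007],
       [-0.0007,  0.2939, -0.9558, -0.1711],
       [ 0.    ,  0.    ,  0.    ,  1.    ]])}
[[ 0.937   0.3493 -0.0003]
 [ 0.3493 -0.937   0.001 ]
 [ 0.     -0.001  -1.    ]] 0.1
```

View pics/top0.png

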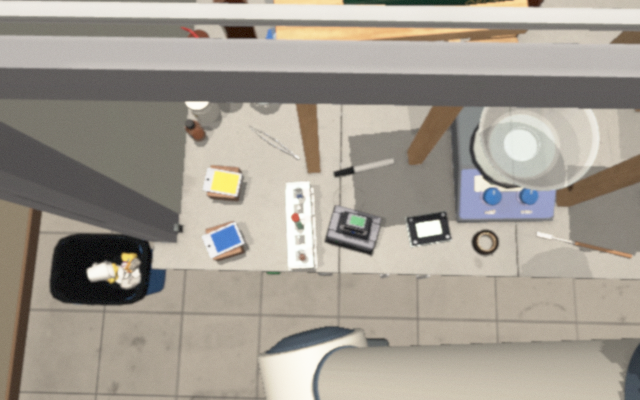

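View pics/scene0.png

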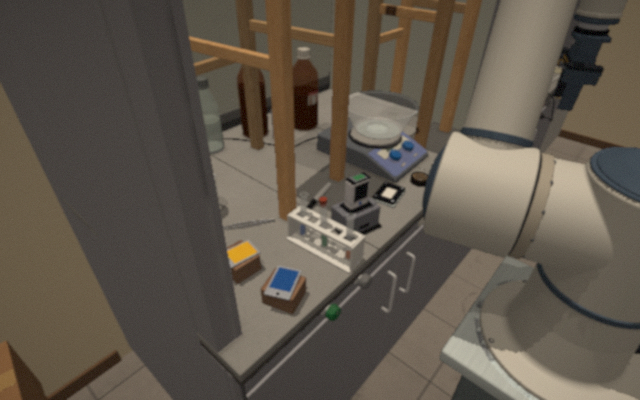

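Top view: the head is in its dock at about (355,225), the tile at (429,229), the rack at (300,225), the blue panel at (227,239) and the yellow one at (224,183). The stool's feet are at about (315,172) and (412,162). Next I'll get rough positions.

```bash
cat > h.py <<'E'
from bench import ctrl
import cv2,numpy as np
np.set_printoptions(precision=4,suppress=True)
D=np.diag([1.,-1,-1])
def cam(name):
    p=ctrl.camera_params(name)
    if name!="wrist": return p,p["pose"]
    T=np.eye(4);T[:3,:3]=ctrl.current_eef_rot();T[:3,3]=ctrl.current_tool_pos()
    return p,T@p["T_tool_cam"]
def ray(name,uv,c):
    p,P=c; d=(np.asarray(uv,float)-[p["cx"],p["cy"]])/p["fx"]
    if name=="wrist":
        r=np.hypot(*d)+1e-12; v=np.array([*(d/r*np.sin(r)),np.cos(r)])
    else: v=np.array([*d,1.])
    return P[:3,3],P[:3,:3]@(D@v)
def onz(name,uv,z,c):
    o,v=ray(name,uv,c); return (o+v*(z-o[2])/v[2])
def proj(X,c,name="wrist"):
    p,P=c; x=D@(P[:3,:3].T@(np.asarray(X)-P[:3,3]))
    if name=="wrist":
        h=np.hypot(x[0],x[1]); d=x[:2]/h*np.arctan2(h,x[2])
    else: d=x[:2]/x[2]
    return d*p["fx"]+[p["cx"],p["cy"]]
def down(yaw):  # tool z down, tool x at angle yaw (deg)
    a=np.radians(yaw);c,s=np.cos(a),np.sin(a)
    return np.array([[c,s,0],[s,-c,0],[0,0,-1.]])
def blobs(m,amin=60):
    m=cv2.morphologyEx(m,cv2.MORPH_OPEN,np.ones((3,3)))
    return sorted([c for c in cv2.findContours(m,cv2.RETR_EXTERNAL,cv2.CHAIN_APPROX_NONE)[0] if cv2.contourArea(c)>amin],key=cv2.contourArea,reverse=True)
def rect(name,cnt,z,c):
    w=np.array([onz(name,q[0],z,c)[:2] for q in cnt],np.float32)
    (x,y),s,a=cv2.minAreaRect(w*1000); 
    if s[0]<s[1]: s=s[::-1]; a+=90
    return np.array([x/1000,y/1000]),np.array(s),(a+90)%180-90   # centre, mm, direction of the long side (deg from x)
E
python3 - <<'E'
from h import *
c=cam("top"); t=lambda u,z:onz("top",u,z,c)[:2]
for n,u,z in[("head top",(356,222),.141),("dock",(354,231),.06),("tile",(429,229),.014),("rackU",(300,184),.07),("rackL",(300,268),.07),("blue",(228,238),.047),("yellow",(226,184),.047),("legL",(315,172),0),("legR",(412,162),0),("bench edge",(390,275),0)]: print(n,t(u,z))
for p,R in[((.36,-.3,.25),0),((.36,-.3,.25),180),((.36,-.15,.3),0),((.36,-.15,.3),180),((.36,.2,.3),0),((.36,.2,.3),180)]:
    print(p,R,ctrl.ik(p,down(R)))
E
```

```text
head top [ 0.4649 -0.0082]
dock [ 0.4578 -0.0089]
tile [ 0.4712 -0.1709]
rackU [0.5513 0.1038]
rackL [0.3799 0.0985]
blue [0.439  0.2507]
yellow [0.5531 0.2615]
legL [0.5945 0.0758]
legR [ 0.6217 -0.1385]
bench edge [ 0.3727 -0.0896]
(0.36, -0.3, 0.25) 0 [-47.1124  13.3904  95.2383  -0.      71.3713  42.8876]
(0.36, -0.3, 0.25) 180 [ -47.1124   13.3904   95.2383   -0.       71.3713 -137.1124]
(0.36, -0.15, 0.3) 0 [-31.4103   3.4969  99.2199  -0.      77.2832  58.5897]
(0.36, -0.15, 0.3) 180 [ -31.4103    3.4969   99.2199   -0.       77.2832 -121.4103]
(0.36, 0.2, 0.3) 0 [ 20.7334   5.5312  96.9122  -0.      77.5566 110.7334]
(0.36, 0.2, 0.3) 180 [ 20.7334   5.5312  96.9122  -0.      77.5566 -69.2666]
```

```bash
python3 - <<'E'
from h import *
ctrl.goto((.33,-.40,.33),down(45)); ctrl.goto((.44,-.06,.31),down(90)); ctrl.sleep(.3)
c=cam("wrist"); cv2.imwrite("pics/wA.png",ctrl.read_camera("wrist")); np.save("cA.npy",c[1])
print(ctrl.current_tool_pos(),ctrl.current_t())
for n,X in[("head",(.465,-.008,.141)),("tile",(.471,-.171,.014))]: print(n,proj(X,c))
E
```

```text
[ 0.44   -0.0604  0.31  ] 2.7583
head [338.2875 135.7579]
tile [334.5159 229.2198]
```

View pics/wA.png

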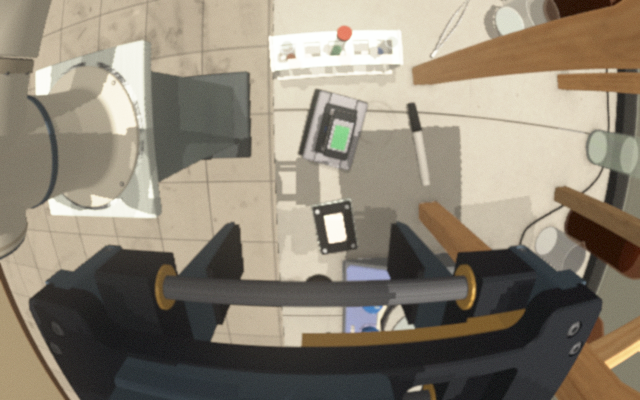

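Wrist view: the green-display head top is at (340,136) in the dock, the tile at (335,228), the rack above at y≈50. I'll take a closer crop and segment it.

```bash
python3 - <<'E'
from h import *
im=cv2.imread("pics/wA.png"); c=(ctrl.camera_params("wrist"),np.load("cA.npy"))
hsv=cv2.cvtColor(im,cv2.COLOR_BGR2HSV); H,S,V=cv2.split(hsv)
roi=np.zeros_like(H);roi[80:260,290:375]=255
for n,m,z in[("green",(H>40)&(H<85)&(S>80),.141),("white",(V>215)&(S<40),.008),("black",V<70,.014),("blackdock",V<70,.141)]:
    for b in blobs(m.astype(np.uint8)*255&roi)[:4]: print(n,cv2.boundingRect(b),*rect("wrist",b,z,c))
cr=cv2.resize(im[85:260,290:380],None,fx=4.4,fy=3.4*4.4/3.4*.77,interpolation=cv2.INTER_CUBIC);cv2.imwrite("pics/wAc.png",cv2.resize(im[80:180,290:390],(600,600),interpolation=cv2.INTER_CUBIC))
E
```

```text
green (333, 127, 15, 21) [ 0.4665 -0.01  ] [22.3443 12.8587] 76.5831069946289
white (290, 82, 85, 26) [0.4653 0.0432] [129.2927  34.0965] 3.743520498275757
white (320, 168, 21, 34) [ 0.4628 -0.0971] [54.0213 30.7261] -87.18765473365784
white (290, 112, 16, 48) [ 0.4125 -0.0202] [72.7469 22.714 ] 89.16584014892578
white (324, 214, 22, 29) [ 0.4721 -0.1712] [50.2696 29.4746] -79.51962947845459
black (328, 210, 27, 42) [ 0.4898 -0.1792] [79.2298 38.1145] 67.47593688964844
blackdock (328, 210, 27, 42) [ 0.4762 -0.1241] [57.6854 27.7503] 67.47593688964844
```

View pics/wAc.png

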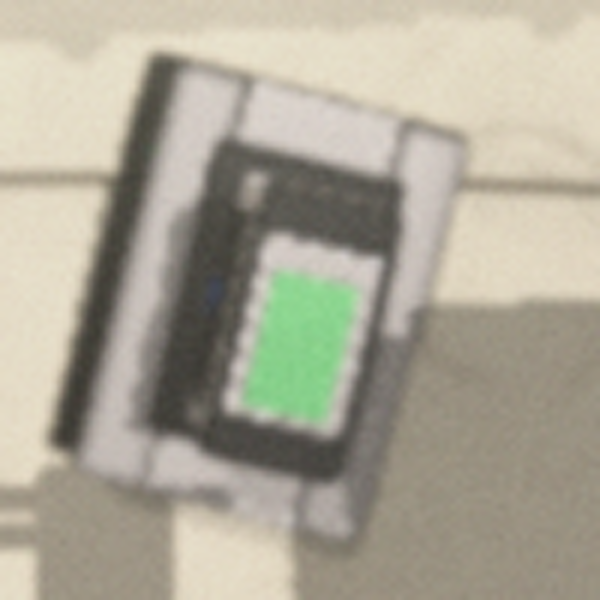

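The crop shows the head's top with its display; the left flank is also visible, so the centre is ambiguous. I'll look straight down on the head, then on the tile, and then on the panels.

```bash
python3 - <<'E'
from h import *
v=[("h",(.466,-.094,.25)),("t",(.472,-.25,.30))]
out=[]
for n,p in v:
    ctrl.goto(p,down(90)); ctrl.sleep(.3); c=cam("wrist"); im=ctrl.read_camera("wrist")
    cv2.imwrite(f"pics/w_{n}.png",im); np.save(f"c_{n}.npy",c[1])
    X=(.4665,-.01,.141) if n=="h" else (.472,-.171,.008)
    u=proj(X,c).astype(int); print(n,u,c[1][:3,3],ctrl.current_t())
    k=45 if n=="h" else 40
    out.append(cv2.resize(im[u[1]-k:u[1]+k,u[0]-k:u[0]+k],(400,400),interpolation=cv2.INTER_CUBIC)); print("crop",u-k,400/(2*k))
cv2.imwrite("pics/two.png",np.hstack(out))
E
```

```text
h [315 107] [ 0.4654 -0.0096  0.422 ] 3.5
crop [270  62] 4.444444444444445
t [315 111] [ 0.4716 -0.1652  0.471 ] 4.55
crop [275  71] 5.0
```

View pics/two.png

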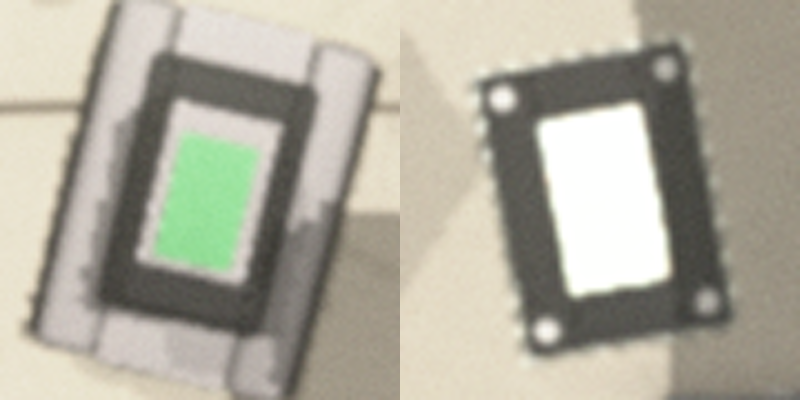

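Head view: rim quad centred at about (207,194) in the crop, consistent with the display. Tile view: white floor centred at about (604,200), unobstructed. Next I'll compute the rects and drive to the panels.

```bash
python3 - <<'E'
from h import *
def seg(n,lst,lim):
    im=cv2.imread(f"pics/w_{n}.png"); c=(ctrl.camera_params("wrist"),np.load(f"c_{n}.npy"))
    H,S,V=cv2.split(cv2.cvtColor(im,cv2.COLOR_BGR2HSV)); roi=np.zeros_like(H); x0,y0,x1,y1=lim; roi[y0:y1,x0:x1]=255
    for k,f,z in lst:
        for b in blobs(f(H,S,V).astype(np.uint8)*255&roi)[:1]: print(n,k,*rect("wrist",b,z,c))
seg("h",[("green",lambda H,S,V:(H>40)&(H<85)&(S>80),.141),("rim",lambda H,S,V:V<95,.141)],(288,70,345,141))
seg("t",[("floor",lambda H,S,V:(V>215)&(S<40),.008),("frame",lambda H,S,V:V<110,.014)],(290,77,347,143))
ctrl.goto((.45,-.03,.31),down(90)); ctrl.goto((.46,.10,.31),down(90)); ctrl.goto((.46,.17,.28),down(90)); ctrl.sleep(.3)
c=cam("wrist"); im=ctrl.read_camera("wrist"); cv2.imwrite("pics/w_p.png",im); np.save("c_p.npy",c[1]); print(c[1][:3,3],ctrl.current_t())
seg("p",[("blue",lambda H,S,V:(H>98)&(H<125)&(S>120),.047),("yellow",lambda H,S,V:(H>18)&(H<35)&(S>120),.047)],(180,0,560,260))
print(proj((.439,.25,.047),c))
E
```

```text
h green [ 0.4653 -0.0156] [13.4171 11.8334] -0.17523956298828125
h rim [ 0.4659 -0.0111] [46.35   34.4268] 77.99847412109375
t floor [ 0.4721 -0.1704] [53.0286 30.695 ] -78.97956943511963
t frame [ 0.4725 -0.1707] [82.9276 59.7519] -79.24093818664551
[0.4599 0.2531 0.4515] 6.775
p blue [0.4376 0.2565] [50.2452 38.8217] -64.0833511352539
p yellow [0.5567 0.2648] [51.6234 39.8357] 80.906005859375
[298.6305 109.5839]
```

View pics/w_p.png

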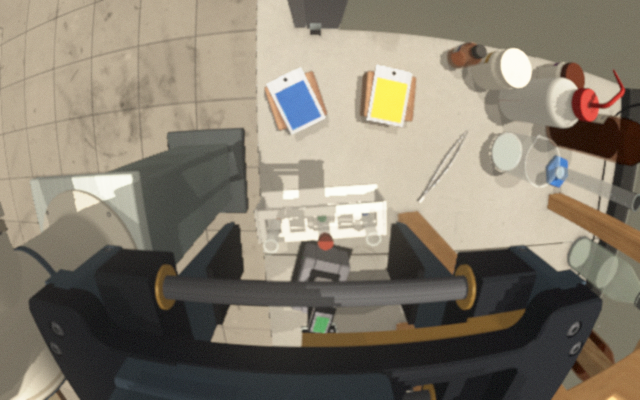

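Panel view: blue film centre at about (299,104), yellow at (390,101), rack at (320,215) below. I'll cross-check the head and the film with better masks and the top camera.

```bash
python3 - <<'E'
from h import *
P=ctrl.camera_params("wrist")
c=(P,np.load("c_h.npy")); im=cv2.imread("pics/w_h.png"); b=im.astype(int)
q=[np.array(p)/4.444+[270,62]-.5 for p in[(160,52),(315,90),(255,335),(100,300)]]
for z in(.141,.13): 
    w=np.array([onz("wrist",p,z,c) for p in q]);print("rim",z,w.mean(0),np.linalg.norm(np.diff(w,axis=0),axis=1))
m=((b[...,1]-b[...,2]>35)&(b[...,1]-b[...,0]>25)).astype(np.uint8)*255; m[:, :290]=0;m[:,345:]=0;m[150:]=0
for n in blobs(m)[:1]: print("green",*rect("wrist",n,.141,c))
c=(P,np.load("cA.npy")); b=cv2.imread("pics/wA.png").astype(int)
m=((b[...,1]-b[...,2]>35)&(b[...,1]-b[...,0]>25)).astype(np.uint8)*255; m[:, :290]=0;m[:,375:]=0;m[180:]=0;m[:90]=0
for n in blobs(m)[:1]: print("greenA",*rect("wrist",n,.141,c))
im=cv2.imread("pics/top0.png"); c=cam("top"); H,S,V=cv2.split(cv2.cvtColor(im,cv2.COLOR_BGR2HSV))
m=((H>98)&(H<125)&(S>120)).astype(np.uint8)*255; m[:, :195]=0;m[:,260:]=0;m[:200]=0
for n in blobs(m)[:1]: print("blue top",*rect("top",n,.047,c))
m=((V>215)&(S<40)).astype(np.uint8)*255; m[:, :412]=0;m[:,446:]=0;m[:218]=0;m[240:]=0
for n in blobs(m)[:1]: print("tile top",*rect("top",n,.008,c))
m=((H>40)&(H<85)&(S>80)).astype(np.uint8)*255; m[:, :335]=0;m[:,380:]=0;m[:200]=0;m[240:]=0
for n in blobs(m,30)[:1]: print("green top",*rect("top",n,.141,c))
E
```

```text
rim 0.141 [ 0.4668 -0.008   0.141 ] [0.032  0.0517 0.0324]
rim 0.13 [ 0.4669 -0.0079  0.13  ] [0.0332 0.0538 0.0336]
green [ 0.4666 -0.0098] [25.7699 15.4506] 76.04877471923828
greenA [ 0.4665 -0.0097] [25.6004 15.4826] 76.5108642578125
blue top [0.4386 0.2563] [48.265  36.9374] -64.34010314941406
tile top [ 0.4738 -0.171 ] [50.6827 29.278 ] -79.2529125213623
green top [ 0.4675 -0.0109] [17.6494  8.9553] 79.78961944580078
```

The measurements agree to about 1 mm, so I'll grip and lift the head.

```bash
python3 - <<'E'
from h import *
R=down(76.3)
ctrl.goto((.46,.08,.29),down(90)); ctrl.command_gripper(1.0); ctrl.goto((.4667,-.0085,.20),R)
print(ctrl.move_l((.4667,-.0085,.089),vel=.08,contact_N=8),ctrl.current_tool_pos())
f0=ctrl.current_contact_force(); ctrl.command_gripper(0.0)
print("grip",ctrl.current_grip_width()*91,ctrl.current_grasp_force(),ctrl.current_contact_force()-f0)
print(ctrl.move_l((.4667,-.0085,.15),vel=.06,contact_N=12)); print(ctrl.current_contact_force()-f0)
print(ctrl.move_l((.4667,-.0085,.235),vel=.12)); ctrl.sleep(.2)
print(ctrl.current_tool_pos(),ctrl.current_grip_width()*91,ctrl.current_grasp_force(),ctrl.current_contact_force()-f0,ctrl.current_t())
cv2.imwrite("pics/s1.png",ctrl.read_camera("scene")); c=cam("wrist");np.save("c_g.npy",c[1]);cv2.imwrite("pics/wg.png",ctrl.read_camera("wrist"))
cv2.imwrite("pics/g.png",np.vstack([cv2.imread("pics/wg.png")[100:400,120:520],cv2.imread("pics/s1.png")[100:400,240:640]]))
E
```

```text
False [ 0.467  -0.0085  0.0894]
grip 27.558180967008926 29.9960196018219 [ 1.5586  1.3025 -0.1689]
False
[ 0.6086  0.0514 -1.6839]
False
[ 0.4664 -0.0085  0.2344] 27.79386129457731 29.995842576026917 [ 2.1392  1.4323 -1.5567] 12.7583
```

View pics/g.png

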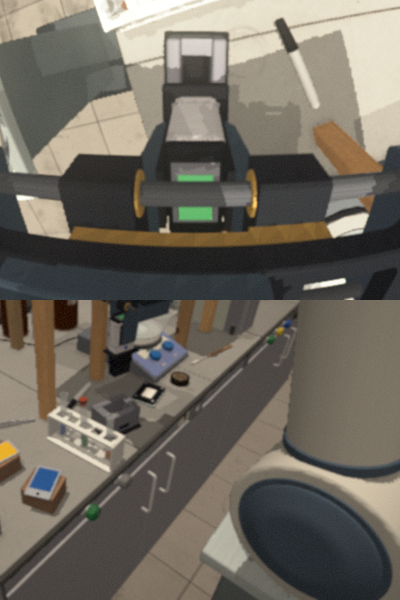

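Head held: width 27.8 mm, 30 N. The dock is empty in the scene view and the head sits square between the pads. Now the tile, descending with contact detection.

```bash
python3 - <<'E'
from h import *
R=down(101); x,y=.4724,-.1706
ctrl.goto((x,y,.18),R); ctrl.move_l((x,y,.115),vel=.1); ctrl.sleep(.3)
f0=ctrl.current_contact_force(); print(ctrl.current_tool_pos())
hit=ctrl.move_l((x,y,.080),vel=.02,contact_N=2.5); p=ctrl.current_tool_pos(); print(hit,p,ctrl.current_contact_force()-f0,ctrl.current_t())
cv2.imwrite("pics/s2.png",ctrl.read_camera("scene"))
E
```

```text
[ 0.4725 -0.1707  0.1154]
True [ 0.4724 -0.1706  0.0874] [ 1.8123 -1.581   3.3316] 15.975
```

```bash
python3 - <<'E'
from h import *
x,y=.4724,-.1706
g=lambda:np.mean([(ctrl.current_contact_force(),ctrl.sleep(.02))[0] for _ in range(8)],0)
print(g(),ctrl.current_contact_force())
for z in(.0845,.0815):
    ctrl.move_l((x,y,z),vel=.02); ctrl.sleep(.2); print(z,ctrl.current_tool_pos(),g(),ctrl.current_grasp_force())
E
```

```text
[ 1.5862 -0.8222  1.4071] [ 3.0972 -1.7952  1.5717]
0.0845 [ 0.4724 -0.1706  0.0846] [ 0.9634 -0.2875  2.9418] 29.996373653411865
0.0815 [ 0.4724 -0.1706  0.0815] [1.1186 0.0052 4.0866] 29.997119307518005
```

Slope is 0.4 N/mm as specified and the net force is about 5.7 N, so the shroud is about 6 to 7 mm in. I'll go slightly deeper, hold, lift, then carry it over the rack and look above the panel.

```bash
python3 - <<'E'
from h import *
x,y=.4724,-.1706
ctrl.move_l((x,y,.0805),vel=.02); ctrl.sleep(1.3); print(ctrl.current_contact_force(),ctrl.current_tool_pos())
ctrl.move_l((x,y,.13),vel=.06); ctrl.move_l((x,y,.285),vel=.15); ctrl.sleep(.2)
F=np.mean([(ctrl.current_contact_force(),ctrl.sleep(.02))[0] for _ in range(8)],0); print("air",F,ctrl.current_grip_width()*91)
X,Y=.438,.2564
ctrl.move_l((.45,.05,.285),vel=.15,ori=down(108)); ctrl.move_l((X,Y,.285),vel=.15,ori=down(116)); ctrl.move_l((X,Y,.19),vel=.1)
ctrl.sleep(.4); print(ctrl.current_tool_pos(),ctrl.current_t())
for n in("scene","top","wrist"): 
    if n=="wrist": np.save("c_f.npy",cam(n)[1])
    cv2.imwrite(f"pics/f_{n}.png",ctrl.read_camera(n))
s=cv2.imread("pics/f_scene.png"); w=cv2.imread("pics/f_wrist.png")
cv2.imwrite("pics/f.png",np.vstack([cv2.resize(s[180:330,180:380],(800,600))[:, :400][:300] if 0 else cv2.resize(s[190:330,190:390],(428,300)),cv2.resize(w[60:300,140:500],(428,286))]))
E
```

```text
[1.5533 0.4377 4.1994] [ 0.4724 -0.1706  0.0805]
air [ 0.1138 -0.1971 -2.1536] 27.960090905581243
[0.4381 0.2564 0.1901] 26.1167
```

View pics/f.png

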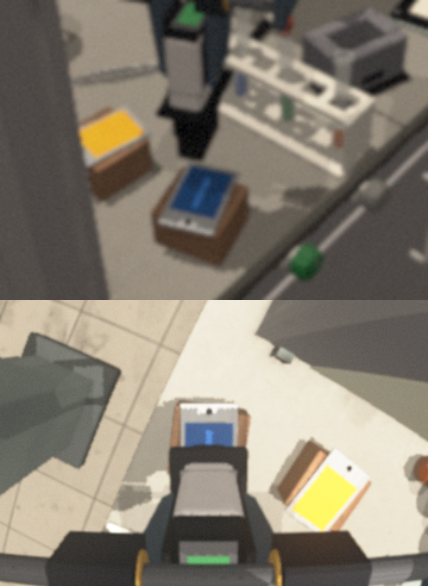

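The head hangs above the blue panel; the tubes and the yellow panel are undisturbed. I'll check the shroud foot against its predicted corners in the scene camera.

```bash
python3 - <<'E'
from h import *
p=ctrl.current_tool_pos();R=ctrl.current_eef_rot();c=cam("scene"); s=cv2.imread("pics/f_scene.png")
o=p-[0,0,.080]; hx,hy=R[:,1],R[:,0]
k=5;x0,y0=250,215
cr=cv2.resize(s[y0:y0+90,x0:x0+70],None,fx=k,fy=k,interpolation=cv2.INTER_CUBIC)
def poly(cs,col):
    q=np.array([(proj(X,c,"scene")-[x0,y0]+.5)*k for X in cs]).astype(int); cv2.polylines(cr,[q],True,col,1)
B=lambda o,a,b:[o+i*a*hy+j*b*hx for i,j in((1,1),(1,-1),(-1,-1),(-1,1))]
poly(B(o,.022,.011),(0,0,255)); poly(B(o+[0,0,.058],.034,.022),(0,255,0))
f=np.array([.438,.2564,.047]); poly(B(f,.027,.021),(0,255,255))
cv2.imwrite("pics/chk.png",cr)
E
```

```text
(no output)
```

View pics/chk.png

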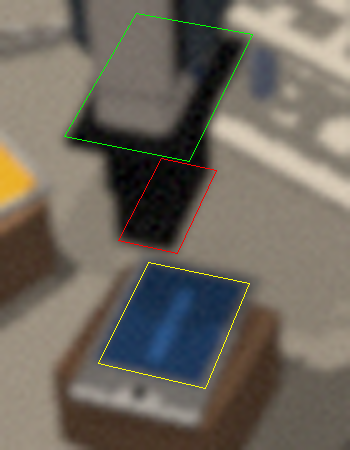

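Both outlines match within about 1 px (about 2 mm), so I'll do the final descent and hand in.

```bash
python3 - <<'E'
from h import *
ctrl.move_l((.4378,.2564,.1378),vel=.04); ctrl.sleep(.8)
print(ctrl.current_tool_pos(),ctrl.current_contact_force(),ctrl.current_grasp_force(),ctrl.current_t())
print(ctrl.sign_off())
E
```

```text
[0.4378 0.2564 0.1378] [ 0.121   0.1814 -1.54  ] 29.99584525823593 28.525
the job is handed in; nothing more can be done
None
```

I took the white reference with the shroud pressed in an estimated 6–7 mm for over a second. I then handed the job in at 28.5 s with the head held about 10 mm above the blue film; `sign_off` returned no verdict.

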